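# Clear the carton dispenser's catch tray and hold its reset down

### The job

The carton dispenser has stopped because its catch tray is full: move both drinks cartons from the tray into the tote, setting them down inside it rather than dropping them. Then take the stylus out of its holder, reach it through the round hole in the top of the control box and hold the recessed reset button down with it: finish while still gripping the stylus and holding the button pressed. Leave the other things on the table where they are.

Things in the scene. Friction and masses are not known exactly. Their poses are not given: they have to be found in the camera images.
- dispenser: low white machine, fixed, 280 deep x 400 wide x 112 mm high, with an open aluminium catch tray in front of it on the robot's side. Origin: at table level under the middle of its front panel; x points into the machine, z up. The tray reaches from the front panel 200 mm towards -x and 160 mm either side; its floor is 12 mm above the table, its 6 mm walls end 35 mm above the table
- carton_a: sealed drinks carton, a plain paper brick with a brown band round it, 115 x 47 x 38 mm, about 0.2 kg, lying on its 47 mm wide side in the catch tray, roughly lengthwise to the chute. Origin: centre of its underside; x along its 115 mm length, y across its 47 mm width, z up, 38 mm high. The two cartons are alike
- carton_a_center (a point): middle of that carton, 19 mm above its origin
- carton_b: sealed drinks carton, a plain paper brick with a brown band round it, 115 x 47 x 38 mm, about 0.2 kg, lying on its 47 mm wide side in the catch tray, roughly lengthwise to the chute. Origin: centre of its underside; x along its 115 mm length, y across its 47 mm width, z up, 38 mm high. The two cartons are alike
- carton_b_center (a point): middle of that carton, 19 mm above its origin
- tote: shallow open grey plastic tote, fixed, 270 (x) x 170 (y) x 70 mm high outside, walls and floor 5 mm. Stands on the left or on the right of the tray. Origin: centre of its underside; x along its length, z up
- controlbox: grey metal box, fixed, 140 (x) x 110 (y) x 70 mm high, on the other side of the tray than the tote. In its flat top: one round hole, two small white domes 5 mm high, and a vent grille. Origin: centre of its underside; z up
- reset_hole (a point): centre of the mouth of the round hole in the control box's top, 70 mm above the table; the hole is 16 mm across with a 2 mm chamfer and goes straight down. The white top of the button lies 30 mm below the mouth when not pressed
- reset (a joint): travel of the recessed reset button straight down: 0 released, 0.006 m fully down; a spring pushes it back up, about 0.85 N per mm (5 N fully down). Pressed means more than 4 mm down from its rest
- holder: light wooden block, fixed, 70 x 70 x 60 mm high, with an 11 mm hole 55 mm deep in the middle of its top. Origin: centre of its underside
- stylus: straight upright stylus, 50 g: round black handle 22 mm across and 75 mm long, and below it a steel pin 7 mm across and 50 mm long. The handle's lower end rests on the holder's top with the pin in its hole. Origin: centre of the handle's lower end; z along the handle, away from the pin
- stylus_tip (a point): end of the stylus's pin, 50 mm below its origin
- cup: bystander: clear open plastic cup, 72 mm wide, 85 mm high; origin at its foot
- bottle: bystander: green glass bottle, 62 mm wide, 200 mm high; origin at its foot
- jar: bystander: glass jar with a steel lid, 72 mm wide, 80 mm high; origin at its foot
- tape: bystander: roll of paper tape lying flat, 90 mm wide, 25 mm high; origin at the centre of its underside
- screwdriver: bystander: screwdriver lying on the table; origin under it, x along it
- offcut: bystander: plywood offcut, 100 x 45 x 30 mm high; origin at the centre of its underside
There are look-alikes about, which are no part of the job. Leave any blue or red look-alike of the holder alone.

How it is judged:
By the outcome, as a careful person would: the job done as asked, in the order asked, and still so for the second after the job is handed in, while the arm keeps its last pose, push and grip.
It also fails if it takes over 72 s, if anything falls off the work surface, if the arm or the gripper's body presses on something with over 40 N, if the wrist force passes 120 N, or if a joint passes its speed limit or range.

### The arm

A 6-joint arm with a two-finger parallel gripper is mounted at the origin on the work surface. World frame = base frame: x ahead of the robot, y to its left, z up, the work surface at z = 0. Lengths are in mm, angles in rad, forces in N, time in s.
With the tool pointing down it reaches from about 300 to 775 mm from the base axis. Payload 14.6 kg.
Tool frame: the origin (TCP) lies on the centre line of the jaws, within the pads' length; the fingertips stand 19 mm ahead of it and the grasp point (between the pads) is the TCP (bot.tip_reach is the distance from the TCP to the fingertips, in mm); y points along the fingers, x is the direction in which the jaws open and shut, and the axes are right-handed (so a half turn about y gives the same grasp; the last joint's range is limited). The gripper opens to 85 mm and grips with 20 to 120 N. Pads are 22 mm wide; open, the fingers measure 114 mm over their backs; the gripper's body (76 mm by 85 mm) begins 54 mm behind the grasp point. The pads swing forward as they close: fully open they stand 13 mm farther back than shut.
Start: joints at [1.225, 0.3, 1.521, -0, 1.321, -0.067], TCP at [151.359, 528.753, 250.281] pointing down, gripper open.
Joint ranges: [-3.03, 3.03], [-0.79, 2.21], [0.23, 2.52], [-1.04, 4.18], [0, 3.07], [-2.55, 2.55]. Speed limits (rad/s): [2.22, 2.22, 2.57, 3.14, 3.14, 3.14].

### API

Orientations are given as a unit quaternion [w, x, y, z].
In Python, from rig import bot gives the robot as it stands. Calls block until the motion is done:
- bot.move_to(position, orientation): joint-space move of the TCP to a pose.
- bot.servo_line(position, attitude=None, speed=150, until_force=None): straight line of the TCP; attitude=None keeps the orientation; speed is the mean speed in mm/s. With until_force (N) it stops when the force on the tool has changed by that much, and returns True; else False.
- bot.move_joints(angles): joint-space move.
- bot.move_gripper(opening, grip_force=None): finger opening in mm; grip_force is the grip in N (None keeps the last); returns when the fingers have stopped.
- bot.dwell(seconds).
- bot.ik(position, orientation): joint angles nearest the present ones, or None.
- bot.read_state(): the state.
- bot.read_camera(name): name is "side" or "top"; returns a dict with "image" (480x640x3 uint8, blue, green, red), "depth" (480x640 float32, mm along the optical axis (not along the pixel's ray), 0 where there is no reading), "fovy" (degrees; the focal length in pixels is half the picture's height over the tangent of half this angle, whatever the lens; pixels are square), "cx", "cy" (the principal point, pixels), "k1" (the pictures are not rectified: a ray, as slopes to the right and down, at radius r is drawn at 1 + k1 r^2 times it, then the intrinsics apply), "eye" and "attitude" of the camera in the world. Camera axes: x right, y down, z forward; pixel columns grow to the right and rows downward; lengths in mm; the calibration is good to about 2 mm. A picture is of the moment at which its call begins.
A pose or a line that the arm cannot do raises bot.MotionError and nothing moves.
- bot.finish_job(): hands the job in, once; it reports no verdict.
The state is a dict: "clock": time; "joint_positions": joint angles; "qvel": joint speeds; "effort": joint torques, N m; "ee_pos": TCP position; "tool_rot": TCP orientation; "ft_force": force on the tool from outside, world axes, zero at the start; "moment": the same for the moment, N m; "grip_width": finger opening in mm.
Only numpy, scipy, OpenCV 4.12 (cv2) and the standard library are available. Lean on these libraries where they do the work, as an engineer would, in place of code of your own. Each camera call takes 0.05 s, during which the arm holds its last target.

## Working session

There is one attempt and no reset: what is moved stays moved. The work goes in short steps, each a Python script; the robot and the scene stay as the last script left them, time stands still between calls to the robot, and variables do not carry over. Pictures are saved under pics/ and viewed, and the job is handed in when it is done.

```bash
ls; mkdir -p pics; python3 - <<'E'
from rig import bot
import cv2,numpy as np,pickle
print(bot.read_state())
d={}
for n in("top","side"):
    c=bot.read_camera(n); d[n]=c
    cv2.imwrite(f"pics/{n}0.png",c["image"])
    print(n,{k:v for k,v in c.items() if k not in("image","depth")}, (c["depth"]>0).mean())
pickle.dump(d,open("c0.pkl","wb"))
E
```

```text
pics
{'clock': 0.0, 'joint_positions': array([ 1.22544442e+00,  3.00499581e-01,  1.52163936e+00,  6.43561597e-06,
        1.32071437e+00, -6.66087090e-02]), 'qvel': array([ 0.00051169,  0.00028254,  0.00051119, -0.00132707,  0.00207368,
        0.00039788]), 'effort': array([-1.77744761e-03, -5.43507957e+01, -3.61778319e+01, -1.29437922e-04,
        4.08742460e-03, -1.05435404e-05]), 'ee_pos': array([151.25731935, 528.5472403 , 249.68102899]), 'tool_rot': array([-0.56437019,  0.56485459,  0.42531662, -0.42606496]), 'ft_force': array([-0.60081773,  0.73733632, -0.94263943]), 'moment': array([-0.00788128, -0.04210268,  0.01148708]), 'grip_width': 85.11307177242179}
top {'fovy': 42.33123615026317, 'cx': 316.16701810944676, 'cy': 233.49099623410285, 'k1': 0.023349109669072915, 'eye': array([ 328.692974  ,  -16.73065084, 1673.30850151]), 'attitude': array([-0.03587221,  0.71211249, -0.70078222,  0.02265557])} 0.9959895833333333
side {'fovy': 42.135731543409634, 'cx': 317.04841790791346, 'cy': 242.010061783894, 'k1': -0.21357759938269336, 'eye': array([-169.91154771, 1235.60650571, 1435.52358632]), 'attitude': array([ 0.0930642 , -0.20375396,  0.89857659, -0.37733736])} 0.979287109375
```

View pics/top0.png

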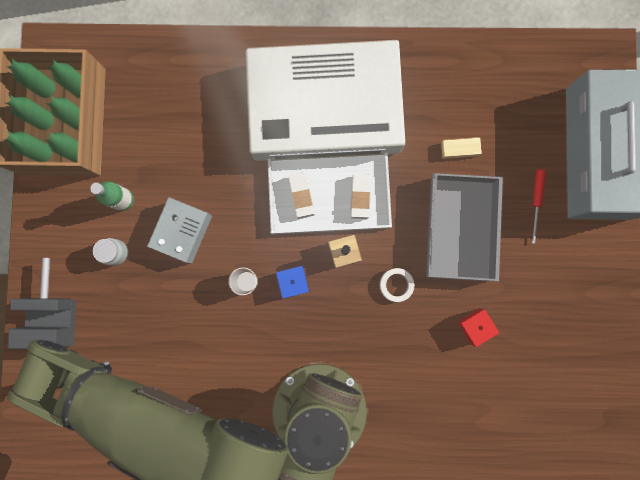

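View pics/side0.png

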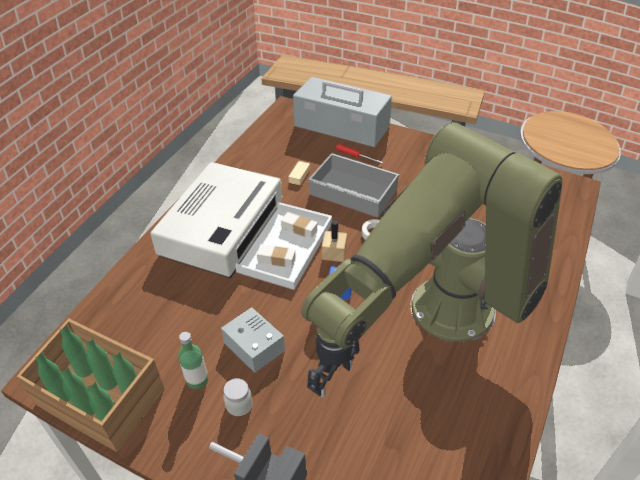

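The top view shows the tray with two cartons near (300,197) and (360,197). The tote is near (465,228), on the robot's right. The control box is near (180,230), with the dark hole at about (175,217). The wooden holder with the stylus is near (345,250). The blue (293,282) and red (480,328) blocks are the look-alikes. Next I'll write helpers and zoom in.

```bash
cat > h.py <<'E'
import numpy as np,cv2,pickle
from scipy.spatial.transform import Rotation as R
def Rm(q): return R.from_quat([q[1],q[2],q[3],q[0]]).as_matrix()
def K(c):
    f=240/np.tan(np.radians(c["fovy"])/2); return f
def rays(c,uv):
    uv=np.atleast_2d(np.asarray(uv,float)); f=K(c)
    d=(uv-[c["cx"],c["cy"]])/f; s=d.copy()
    for _ in range(30):
        r2=(s**2).sum(1,keepdims=True); s=d/(1+c["k1"]*r2)
    return np.c_[s,np.ones(len(s))]
def onplane(c,uv,z):
    w=rays(c,uv)@Rm(c["attitude"]).T; e=c["eye"]
    t=(z-e[2])/w[:,2]; return e+t[:,None]*w
def bydepth(c,uv):
    uv=np.atleast_2d(np.asarray(uv,float)); s=rays(c,uv)
    z=np.array([c["depth"][int(round(v)),int(round(u))] for u,v in uv])
    return c["eye"]+(s*z[:,None])@Rm(c["attitude"]).T
def proj(c,P):
    P=np.atleast_2d(P); p=(P-c["eye"])@Rm(c["attitude"]); s=p[:,:2]/p[:,2:]
    r2=(s**2).sum(1,keepdims=True); return s*(1+c["k1"]*r2)*K(c)+[c["cx"],c["cy"]]
def cloud(c):
    v,u=np.mgrid[0:480,0:640]; uv=np.c_[u.ravel(),v.ravel()]
    s=rays(c,uv); return (c["eye"]+(s*c["depth"].reshape(-1,1))@Rm(c["attitude"]).T).reshape(480,640,3)
def crop(c,x0,y0,x1,y1,k,fn):
    cv2.imwrite(fn,cv2.resize(c["image"][y0:y1,x0:x1],None,fx=k,fy=k,interpolation=cv2.INTER_CUBIC))
E
python3 - <<'E'
from h import *
d=pickle.load(open("c0.pkl","rb")); t=d["top"]; s=d["side"]
crop(t,140,140,400,300,3,"pics/t1.png")
crop(s,210,200,360,370,3.5,"pics/s1.png")
C=cloud(t)
for n,uv in dict(table=(250,360),carA=(284,205),carB=(360,185),boxtop=(180,240),hold=(336,258),sty=(346,250),tray=(325,215),toteflr=(470,240),disp=(330,90)).items(): print(n,bydepth(t,uv).round(1), )
S=cloud(s)
for n,uv in dict(table=(150,300),boxtop=(240,345),sty=(334,227)).items(): print('side',n,bydepth(s,uv).round(1))
# depth consistency box top height
for n,c in (("top",C),):
    for lo,hi in ((60,80),(45,55),(120,145)): print(lo,hi,((c[...,2]>lo)&(c[...,2]<hi)).sum())
E
```

```text
table [[125.7 187.   -4.7]]
carA [[542.4 103.8  11. ]]
carB [[592.9 -98.7  53.4]]
boxtop [[439.2 368.7  68.5]]
hold [[399.  -38.1  62.6]]
sty [[415.9 -61.5 139.8]]
tray [[517.3  -7.4   6.6]]
toteflr [[ 455.7 -397.6    4.3]]
disp [[830.7 -15.8 106.7]]
side table [[846.8 365.   -3.2]]
side boxtop [[474.1 430.1  67.4]]
side sty [[414.1 -47.7 125.9]]
60 80 7425
45 55 2720
120 145 5015
```

View pics/t1.png

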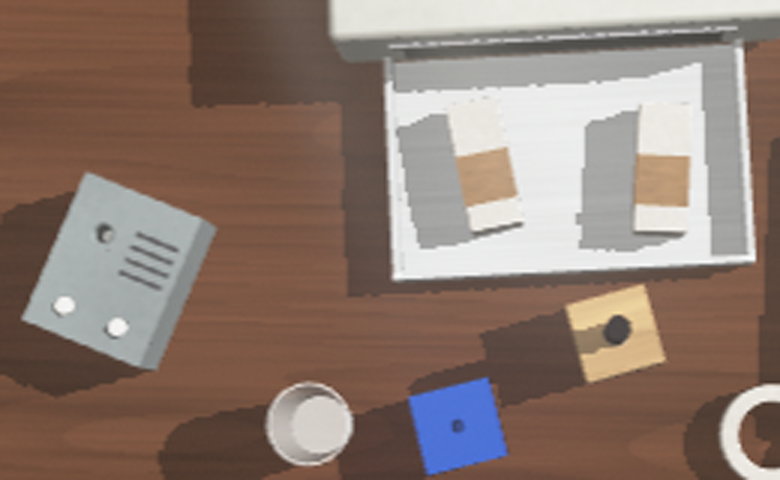

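View pics/s1.png

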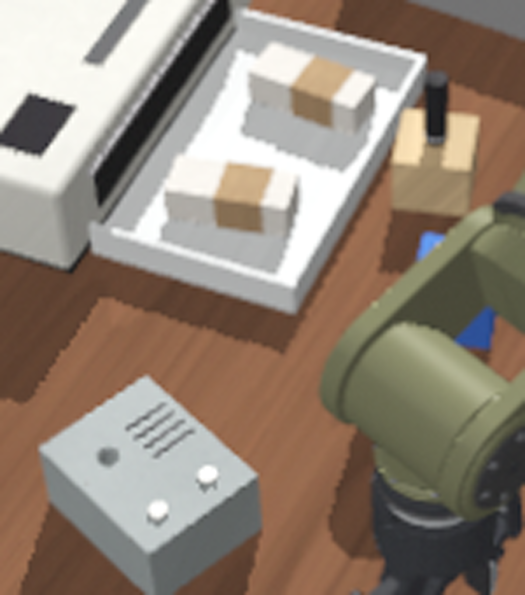

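```bash
cat >> h.py <<'E'
def rect_on(c,mask,z):
    m=mask.astype(np.uint8); n,l,st,_=cv2.connectedComponentsWithStats(m)
    out=[]
    for i in range(1,n):
        if st[i,4]<60: continue
        cs,_=cv2.findContours((l==i).astype(np.uint8),cv2.RETR_EXTERNAL,cv2.CHAIN_APPROX_NONE)
        p=onplane(c,cs[0][:,0,:].astype(float),z)[:,:2]
        out.append((cv2.minAreaRect(p.astype(np.float32)),st[i,:4],st[i,4]))
    return out
E
python3 - <<'E'
from h import *
d=pickle.load(open("c0.pkl","rb"))
for n in("top","side"):
    c=d[n];C=cloud(c);X,Y,Z=C[...,0],C[...,1],C[...,2]
    hsv=cv2.cvtColor(c["image"],cv2.COLOR_BGR2HSV)
    print(n)
    # height histogram over tray
    m=(Z>38)&(Z<60)&(X>460)&(X<650)&(abs(Y)<150)
    for r in rect_on(c,m,50): print(' carton',r)
    brown=(hsv[...,0]>8)&(hsv[...,0]<20)&(hsv[...,1]>70)&m
    for r in rect_on(c,brown,50): print(' brown',r)
    m=(Z>60)&(Z<80)&(X>340)&(X<580)&(Y>280)&(Y<480)
    for r in rect_on(c,m,70): print(' box',r)
    m=(Z>53)&(Z<150)&(X>340)&(X<460)&(Y>-150)&(Y<20)
    for r in rect_on(c,m,60): print(' holder',r)
    m=(Z>100)&(Z<150)&(X>340)&(X<480)&(Y>-150)&(Y<20)
    for r in rect_on(c,m,135): print(' sty',r)
    m=(Z>55)&(Z<90)&(X>300)&(X<650)&(Y<-180)&(Y>-450)
    for r in rect_on(c,m,70): print(' tote',r)
    m=(Z>25)&(Z<42)&(X>400)&(X<660)&(abs(Y)<200)
    for r in rect_on(c,m,35): print(' tray',r)
    u=(hsv[...,2]<95)&(X>380)&(X<560)&(Y>300)&(Y<460)&(Z>20)
    for r in rect_on(c,u,70): print(' dark',r)
E
```

```text
top
 carton (((566.0751953125, 56.18001937866211), (117.16680908203125, 47.32049560546875), 12.791341781616211), array([289, 172,  26,  46], dtype=int32), np.int32(765))
 carton (((565.512451171875, -101.25614166259766), (47.72043991088867, 115.76077270507812), 88.33423614501953), array([351, 174,  20,  44], dtype=int32), np.int32(778))
 brown (((555.3583374023438, 54.98158264160156), (43.35749053955078, 43.893306732177734), 13.00416374206543), array([292, 189,  20,  20], dtype=int32), np.int32(268))
 brown (((553.5916137695312, -100.63330841064453), (42.52716064453125, 44.80083084106445), 0.6959835886955261), array([352, 192,  18,  17], dtype=int32), np.int32(277))
 box (((466.6466369628906, 375.6053161621094), (115.72103118896484, 140.80931091308594), 68.54727935791016), array([147, 197,  62,  65], dtype=int32), np.int32(2298))
 holder (((418.6474304199219, -61.37063980102539), (70.11656951904297, 70.10897827148438), 16.77424430847168), array([329, 235,  33,  33], dtype=int32), np.int32(709))
 sty (((418.6219177246094, -61.60968017578125), (19.917606353759766, 19.851858139038086), 
[... 1718 characters left out ...]
   7,  13], dtype=int32), np.int32(76))
 tote (((482.1779479980469, -356.84661865234375), (191.86453247070312, 277.0876770019531), 88.70726013183594), array([309, 155,  90,  51], dtype=int32), np.int32(603))
 tray (((567.3347778320312, -11.3006591796875), (199.8606414794922, 330.3357238769531), 3.419908285140991), array([237, 204,  95,  81], dtype=int32), np.int32(573))
 tray (((579.330322265625, -75.14149475097656), (22.86825942993164, 91.63477325439453), 89.35655212402344), array([281, 222,  24,  12], dtype=int32), np.int32(89))
 tray (((557.30029296875, 76.19627380371094), (120.4432373046875, 43.42087173461914), 27.275476455688477), array([257, 254,  39,  11], dtype=int32), np.int32(142))
```

```bash
python3 - <<'E'
from h import *
d=pickle.load(open("c0.pkl","rb")); 
for n,(u,v) in (("top",(175,218)),("side",(241,330))):
    c=d[n]; g=cv2.cvtColor(c["image"],cv2.COLOR_BGR2GRAY)
    print(n); print(g[v-6:v+7,u-7:u+8])
    crop(c,u-14,v-14,u+15,v+15,20,f"pics/h_{n}.png")
E
```

```text
top
[[180 178 177 176 175 176 177 177 177 176 176 174 175 174 176]
 [179 178 177 177 178 176 175 176 177 176 175 175 174 176 177]
 [177 176 177 176 167 147 134 145 167 176 175 174 174 176 177]
 [177 175 175 165 140 103  84  89 119 159 176 175 176 177 177]
 [176 177 175 159 114  79  79  82 104 141 168 177 177 176 176]
 [178 177 180 167 119  78 106 151 172 158 161 177 177 177 177]
 [178 177 187 177 123  79 137 172 165 159 168 177 177 176 175]
 [177 176 184 177 129  78 136 172 159 153 167 175 174 175 174]
 [177 176 178 182 162 113 106 140 154 164 175 174 174 175 174]
 [177 177 176 175 174 171 166 160 168 177 175 176 175 175 174]
 [177 177 177 176 176 176 176 174 175 176 176 176 175 174 165]
 [176 176 177 176 175 176 175 163 163 176 174 175 173 173 173]
 [176 177 177 175 174 175 175 175 174 174 174 173 171 172 174]]
side
[[202 202 200 200 199 200 202 201 202 202 202 201 202 201 166]
 [202 202 201 201 200 199 199 200 201 201 201 201 201 201 158]
 [203 202 202 202 202 200 199 200 201 202 201 200 201 200 199]
 [202 202 202 202 199 196 187 186 197 199 200 201 201 201 199]
 [201 201 201 199 174 138 144 143 150 171 198 201 202 200 199]
 [200 201 201 183 140 114 114 123 134 147 198 202 202 202 199]
 [201 200 201 181 126 104 112 123 128 143 191 201 201 202 201]
 [202 202 201 189 132 102 112 121 131 153 195 201 200 201 200]
 [203 202 201 200 172 136 126 130 157 195 202 200 200 199 200]
 [203 202 201 202 203 190 175 174 197 201 201 199 199 200 201]
 [202 202 202 202 202 202 202 202 202 202 201 200 200 199 200]
 [202 202 202 202 203 204 203 202 201 202 201 199 200 200 200]
 [202 203 202 201 202 203 203 202 201 201 202 200 200 200 200]]
```

View pics/h_top.png

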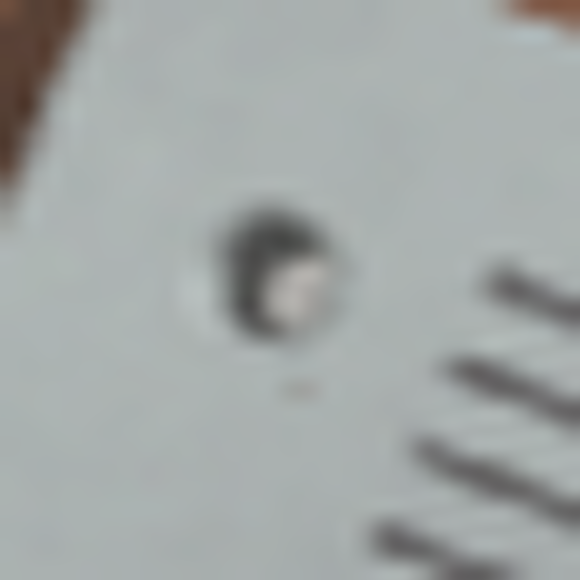

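View pics/h_side.png

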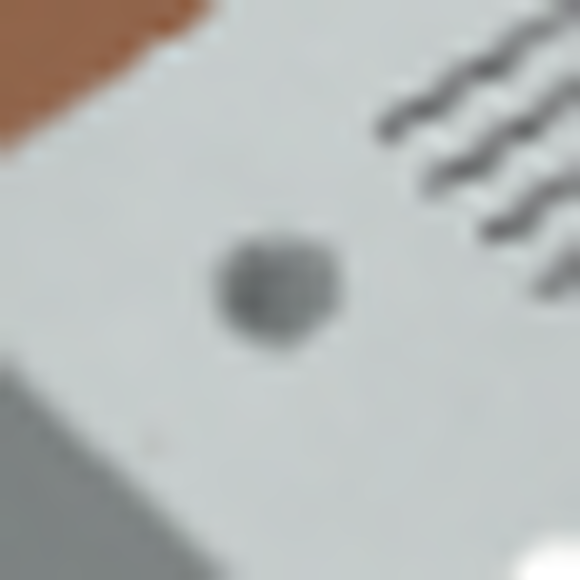

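```bash
python3 - <<'E'
from h import *
d=pickle.load(open("c0.pkl","rb")); t,s=d["top"],d["side"]
print(onplane(t,(174.7,217.3),70),onplane(s,(240.35,330.05),70))
# stylus top disc centre, top view z135
for n,z in(("top",135),):
    c=d[n];hsv=cv2.cvtColor(c["image"],cv2.COLOR_BGR2HSV)
    m=np.zeros((480,640),bool); m[238:262,336:356]=hsv[238:262,336:356,2]<75
    for r in rect_on(c,m,z): print(r)
    print(hsv[240:262,336:358,2])
g=cv2.cvtColor(s["image"],cv2.COLOR_BGR2GRAY); print(g[216:246,324:346])
crop(s,310,205,360,265,10,"pics/st_s.png")
# table z residual by region
C=cloud(t)
for u,v in((250,360),(200,290),(430,340),(560,350),(240,200),(150,120),(420,100)): print((u,v),np.median(C[v-4:v+5,u-4:u+5].reshape(-1,3),0).round(1))
E
```

```text
[[498.25503941 384.21943989  70.        ]] [[498.10289342 386.99672117  70.        ]]
[[226 227 227 227 226 225 226 225 226 226 227 228 229 230 231 232 233 233
  234 226 175 133]
 [227 228 226 226 226 226 227 227 229 230 231 231 232 233 234 234 235 236
  236 230 197 130]
 [225 226 227 228 228 229 230 231 232 232 232 233 234 235 236 236 234 233
  232 231 214 129]
 [228 228 230 231 231 232 232 232 233 234 235 235 235 234 233 232 231 230
  229 228 218 166]
 [231 231 231 230 231 233 234 235 234 234 233 233 232 231 230 228 227 228
  228 229 220 172]
 [230 231 232 233 234 235 234 219 141 101  90 145 210 228 229 229 229 230
  229 228 227 211]
 [233 234 234 234 233 233 218 136  81  81  80  81 112 190 230 230 228 227
  227 228 229 216]
 [234 233 233 232 231 222 170  81  80  80  80  81  80 108 184 228 229 229
  229 229 229 219]
 [232 231 217 160 160 143  92  80  80  80  81  80  79 114 192 230 229 228
  227 227 227 221]
 [159 160 160 159 150 116  79  79  80  80  81  81  80  94 168 227 225 223
  223 224 222 221]
 [154 151 151 152 134  90  77  80  80  81  80  80  81  89 154 215 216 214
  213 211 
[... 3388 characters left out ...]
147 116  95  90  93 116 181 213 213 214 214
  214 213 208 174]
 [223 224 226 228 230 230 207 155 145 134 129 132 144 186 213 214 214 214
  214 213 203 164]
 [224 224 226 228 230 230 206 153 149 145 145 144 169 203 214 214 214 214
  214 213 196 147]
 [223 225 226 228 230 220 187 150 147 145 144 143 170 204 215 214 215 215
  213 212 188 123]
 [223 225 226 228 230 207 153 149 147 145 144 145 170 203 215 214 215 214
  212 210 185 114]]
(250, 360) [126.4 186.8   0.9]
(200, 290) [309.8 326.6   1.4]
(430, 340) [ 188.2 -291.4    1.3]
(560, 350) [ 1.691e+02 -6.330e+02  5.000e-01]
(240, 200) [5.561e+02 2.246e+02 4.000e-01]
(150, 120) [ 7.743e+02  4.794e+02 -6.000e-01]
(420, 100) [ 839.5 -263.5    0. ]
```

View pics/st_s.png

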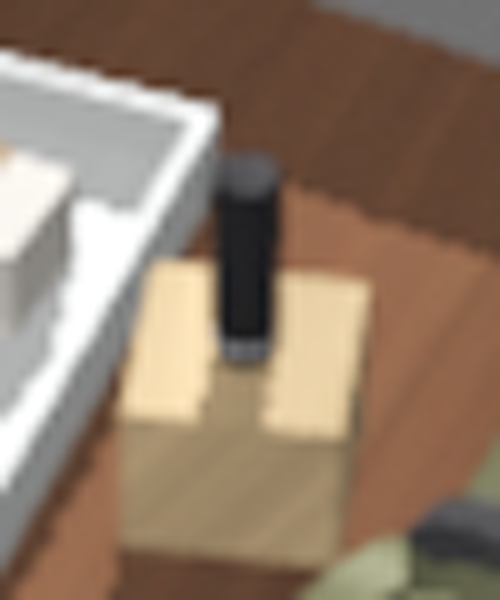

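The hole comes out at (498,384) from the top camera and (498,387) from the side. The holder and stylus agree at (418.6,-61.5). The carton top faces measure 117x47 and 116x48 mm, which matches their stated size. I'll pick carton A first.

```bash
cat >> h.py <<'E'
def qd(deg):
    a=np.radians(deg); M=np.array([[np.cos(a),0,-np.sin(a)],[np.sin(a),0,np.cos(a)],[0,-1,0]])
    q=R.from_matrix(M).as_quat(); return np.array([q[3],q[0],q[1],q[2]])
def st(bot,*a):
    s=bot.read_state(); print(*a,'t',round(s["clock"],2),'p',s["ee_pos"].round(1),'F',s["ft_force"].round(1),'w',round(s["grip_width"],1),'j',s["joint_positions"].round(2))
    return s
E
python3 - <<'E'
from rig import bot
from h import *
for n,p,a in (("A",(566,57,36),102.8),("B",(565.5,-100.5,36),88.3),("toteN",(420,-365,31),-2.5),("toteF",(551,-367,31),-2.5),("sty",(418.6,-61.5,100),100),("hole",(498,385.5,125),100)):
    for k in (0,180,90,-90):
        q=bot.ik(list(p),list(qd(a+k))); print(n,a+k,None if q is None else q.round(2))
E
```

```text
A 102.8 [ 0.04  0.6   1.63 -0.    0.91 -1.76]
A 282.8 [0.04 0.6  1.63 0.   0.91 1.38]
A 192.8 None
A 12.799999999999997 [ 0.04  0.6   1.63 -0.    0.91 -0.19]
B 88.3 [-0.24  0.61  1.62 -0.    0.91 -1.78]
B 268.3 [-0.24  0.61  1.62 -0.    0.91  1.36]
B 178.3 None
B -1.7000000000000028 [-0.24  0.61  1.62 -0.    0.91 -0.21]
toteN -2.5 [-0.78  0.59  1.67 -0.    0.88 -0.74]
toteN 177.5 [-0.78  0.59  1.67 -0.    0.88  2.4 ]
toteN 87.5 [-0.78  0.59  1.67 -0.    0.88 -2.31]
toteN -92.5 [-0.78  0.59  1.67 -0.    0.88  0.83]
toteF -2.5 [-0.64  0.78  1.33 -0.    1.03 -0.6 ]
toteF 177.5 [-0.64  0.78  1.33 -0.    1.03  2.54]
toteF 87.5 [-0.64  0.78  1.33 -0.    1.03 -2.17]
toteF -92.5 [-0.64  0.78  1.33 -0.    1.03  0.97]
sty 100 [-0.23  0.23  2.01 -0.    0.9  -1.98]
sty 280 [-0.23  0.23  2.01 -0.    0.9   1.16]
sty 190 None
sty 10 [-0.23  0.23  2.01 -0.    0.9  -0.41]
hole 100 [ 0.6   0.6   1.4  -0.    1.15 -1.14]
hole 280 [ 0.6   0.6   1.4  -0.    1.15  2.  ]
hole 190 None
hole 10 [ 0.6   0.6   1.4  -0.    1.15  0.43]
```

```bash
python3 - <<'E'
from rig import bot
from h import *
q=qd(102.8)
bot.move_to([566,57,170],list(q)); st(bot,'above')
print(bot.servo_line([566,57,36],speed=120,until_force=8)); st(bot,'down')
bot.move_gripper(30,35); st(bot,'grip')
bot.servo_line([566,57,200],speed=150); st(bot,'up')
c=bot.read_camera("top"); cv2.imwrite("pics/t2.png",c["image"]); c=bot.read_camera("side"); cv2.imwrite("pics/s2.png",c["image"])
E
```

```text
above t 2.36 p [566.   57.7 170.1] F [0.4 0.  0.8] w 85.3 j [ 0.04  0.42  1.56  0.    1.17 -1.76]
False
down t 3.62 p [566.4  57.   36.7] F [-0.3 -0.1 -0.5] w 85.2 j [ 0.04  0.6   1.63 -0.    0.91 -1.76]
grip t 4.07 p [566.2  57.   36.4] F [-1.1  0.3  3.8] w 46.4 j [ 0.04  0.6   1.63 -0.    0.91 -1.76]
up t 5.31 p [565.6  57.  199. ] F [-0.1 -0.5 -2.4] w 46.7 j [ 0.04  0.39  1.53 -0.    1.23 -1.76]
```

View pics/s2.png

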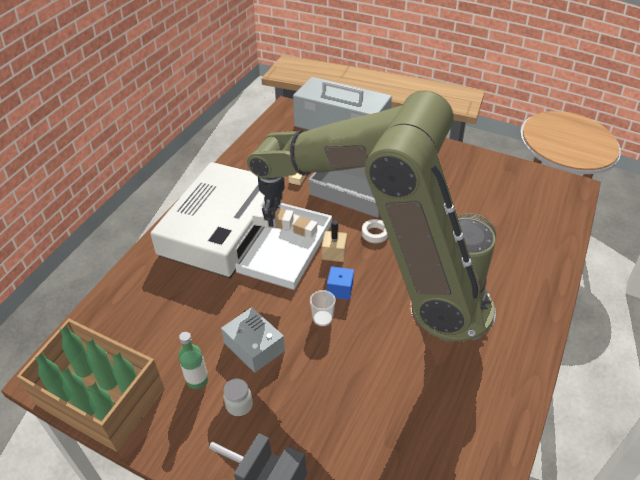

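```bash
python3 - <<'E'
from rig import bot
from h import *
q=qd(-2.5)
bot.move_to([551,-373,200],list(q)); st(bot,'above')
bot.servo_line([551,-373,50],speed=150); 
print(bot.servo_line([551,-373,26],speed=40,until_force=5)); st(bot,'down')
bot.move_gripper(62); st(bot,'rel')
bot.servo_line([551,-373,180],speed=150); st(bot,'up')
c=bot.read_camera("top"); cv2.imwrite("pics/t3.png",c["image"]); c=bot.read_camera("side"); cv2.imwrite("pics/s3.png",c["image"])
E
```

```text
above t 6.99 p [ 551.5 -372.1  200. ] F [-0.5 -0.4 -2.5] w 46.8 j [-0.65  0.6   1.21  0.    1.33 -0.61]
True
down t 8.66 p [ 550.9 -372.9   29.1] F [-0.4  0.1  3.2] w 46.5 j [-0.65  0.79  1.32 -0.    1.03 -0.61]
rel t 8.96 p [ 550.5 -372.6   28.6] F [-0.3  0.3  0.2] w 61.8 j [-0.65  0.79  1.32  0.    1.03 -0.61]
up t 10.12 p [ 550.7 -372.8  178.9] F [ 0.4  0.1 -0.4] w 61.9 j [-0.65  0.62  1.23  0.    1.3  -0.61]
```

View pics/s3.png

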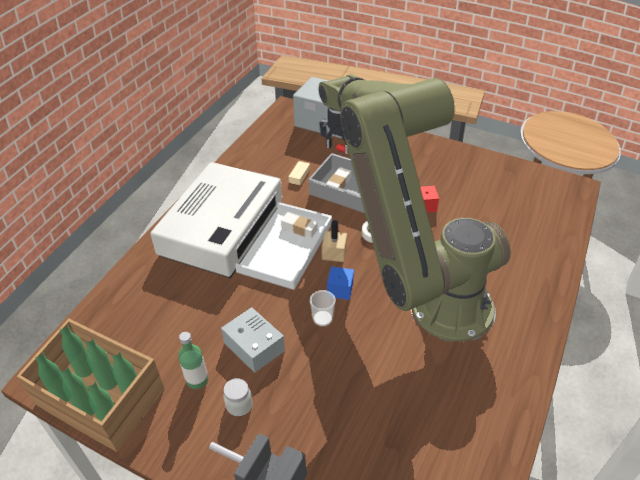

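Carton A sits flat in the tote at about (340,178); contact came at z=29.1 against a predicted 29.4. Carton B hasn't moved, at about (300,223). Picking B next.

```bash
python3 - <<'E'
from rig import bot
from h import *
bot.move_to([565.5,-100.5,170],list(qd(88.3))); bot.move_gripper(85)
print(bot.servo_line([565.5,-100.5,36],speed=120,until_force=8)); st(bot,'down')
bot.move_gripper(30,35); st(bot,'grip')
bot.servo_line([565.5,-100.5,200],speed=150); s=st(bot,'up')
assert s["grip_width"]>44
bot.move_to([421,-367,200],list(qd(-2.5))); st(bot,'above')
bot.servo_line([421,-367,50],speed=150)
print(bot.servo_line([421,-367,26],speed=40,until_force=5)); st(bot,'down')
bot.move_gripper(62); st(bot,'rel')
bot.servo_line([421,-367,200],speed=150); st(bot,'up')
bot.move_to([418.6,-61.5,260],list(qd(100))); st(bot,'over stylus')
d={n:bot.read_camera(n) for n in("top","side")}; pickle.dump(d,open("c4.pkl","wb"))
for n in d: cv2.imwrite(f"pics/{n}4.png",d[n]["image"])
E
```

```text
False
down t 12.93 p [ 565.9 -100.6   36.7] F [-0.7 -0.1  0.4] w 85.2 j [-0.24  0.61  1.62  0.    0.91 -1.78]
grip t 13.37 p [ 565.7 -100.5   36.4] F [-0.4 -0.1  5.3] w 46.4 j [-0.24  0.61  1.62  0.    0.91 -1.78]
up t 14.61 p [ 565.2 -100.4  199. ] F [-1.  -0.1 -2.1] w 46.2 j [-0.24  0.4   1.51 -0.    1.23 -1.78]
above t 15.77 p [ 421.5 -366.4  199.8] F [ 1.7  0.2 -2.5] w 46.8 j [-0.78  0.36  1.56  0.    1.22 -0.74]
True
down t 17.43 p [ 420.8 -366.9   29.1] F [ 0.6 -0.5  3.2] w 46.5 j [-0.78  0.6   1.66 -0.    0.88 -0.74]
rel t 17.73 p [ 422.1 -367.2   29.7] F [11.3 -1.5  1.8] w 61.9 j [-0.78  0.6   1.66  0.    0.88 -0.74]
up t 19.02 p [ 420.7 -366.8  199. ] F [ 0.6 -0.1  0.5] w 61.9 j [-0.78  0.37  1.56 -0.    1.22 -0.74]
over stylus t 20.22 p [418.7 -62.  259.7] F [ 0.  -0.4 -0.1] w 61.7 j [-0.23  0.    1.84 -0.    1.3  -1.98]
```

View pics/top4.png

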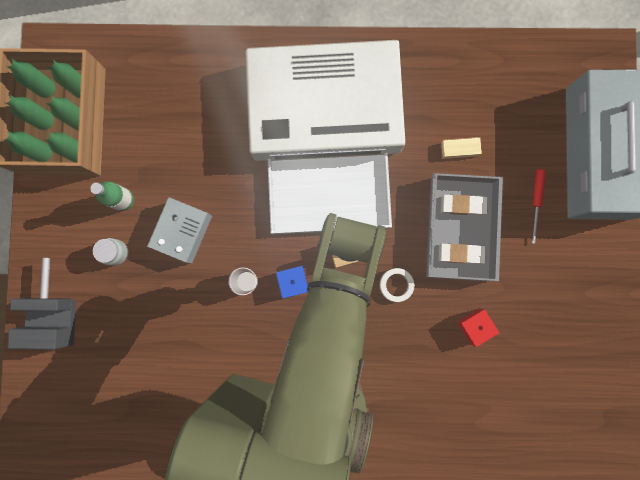

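View pics/side4.png

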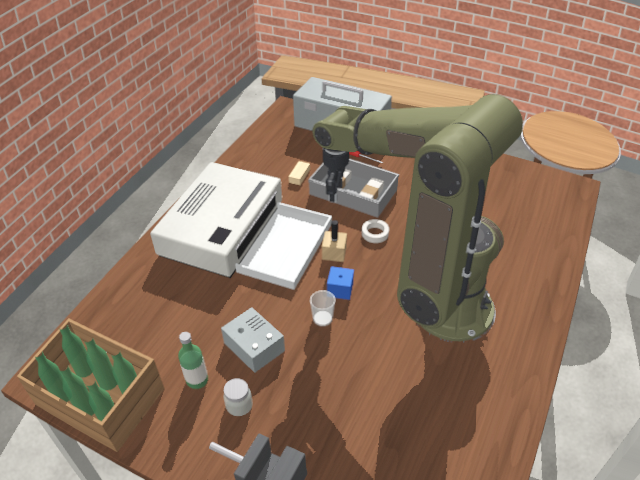

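Both cartons lie flat inside the tote, at about (464,204) and (461,253) in the top view. The bystanders look unmoved. The 11 N reading on release was likely a finger touching the tote wall, and it had gone once the arm lifted. Now the stylus.

```bash
python3 - <<'E'
from rig import bot
from h import *
bot.move_gripper(48)
print(bot.servo_line([418.6,-61.5,105],speed=120,until_force=6)); st(bot,'down')
bot.move_gripper(10,60); s=st(bot,'grip')
bot.servo_line([418.6,-61.5,185],speed=100); s=st(bot,'up')
d={n:bot.read_camera(n) for n in("top","side")}; pickle.dump(d,open("c5.pkl","wb"))
crop(d["side"],270,130,400,270,4,"pics/s5.png")
E
```

```text
False
down t 22.05 p [418.9 -61.6 105.5] F [1.  0.4 0.4] w 48.0 j [-0.23  0.22  2.01 -0.    0.92 -1.98]
grip t 22.41 p [418.8 -61.6 105.4] F [-1.1 -0.3  5.8] w 20.4 j [-0.23  0.22  2.01 -0.    0.92 -1.98]
up t 23.36 p [418.3 -61.4 184.4] F [-0.4  0.4 -1. ] w 20.7 j [-0.23  0.09  1.94  0.    1.12 -1.98]
```

View pics/s5.png

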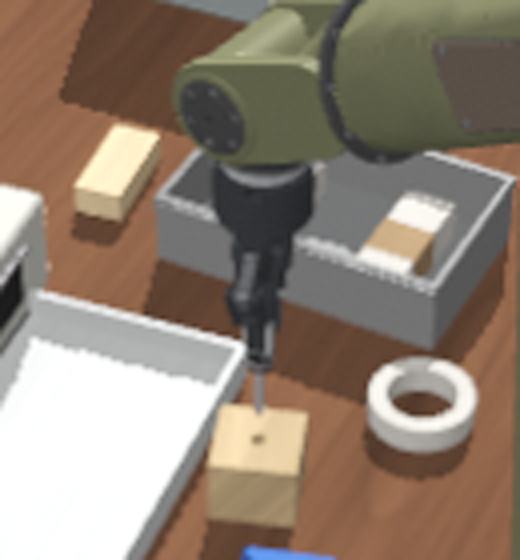

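```bash
python3 - <<'E'
from rig import bot
from h import *
d=pickle.load(open("c5.pkl","rb"));s=d["side"]
print(proj(s,[(418.3,-61.4,z) for z in (60,89,120,139)]))
print('holder hole via z=60',onplane(s,(270+258/4-.4,130+438/4-.4),60))
bot.move_to([480,330,230],list(qd(100)))
bot.move_to([498.2,385.6,190],list(qd(100))); st(bot,'over hole'); bot.dwell(.2); st(bot)
d={n:bot.read_camera(n) for n in("top","side")}; pickle.dump(d,open("c6.pkl","wb"))
print(proj(d["side"],[(498.2,385.6,z) for z in (70,94.6,144)]))
crop(d["side"],200,270,290,370,6,"pics/s6.png")
crop(d["top"],120,160,260,280,5,"pics/t6.png")
E
```

```text
[[334.48139108 239.14809254]
 [334.53636765 232.51583842]
 [334.59542894 225.27457117]
 [334.63176292 220.75728012]]
holder hole via z=60 [[419.48960752 -61.0860618   60.        ]]
over hole t 25.32 p [498.4 385.  189. ] F [-0.4 -0.8 -0.1] w 21.0 j [ 0.6   0.53  1.34 -0.    1.27 -1.15]
t 25.52 p [498.7 384.8 191.2] F [-0.5  0.1 -1.1] w 20.5 j [ 0.6   0.53  1.34 -0.    1.27 -1.15]
[[240.57571233 329.67808165]
 [239.64491044 324.17593142]
 [237.72394092 312.75927226]]
```

View pics/s6.png

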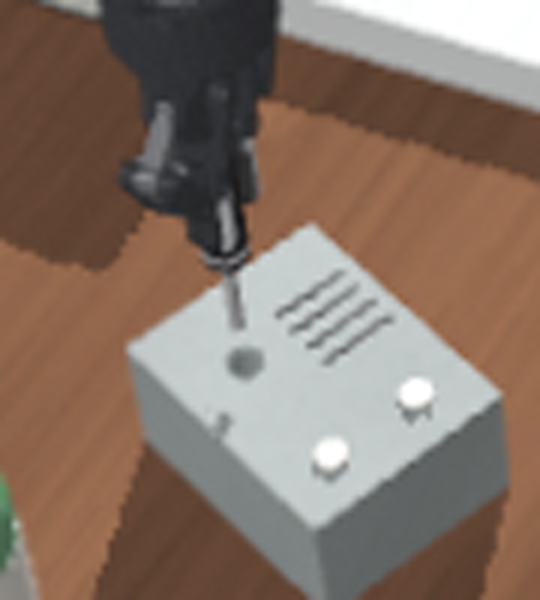

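View pics/t6.png

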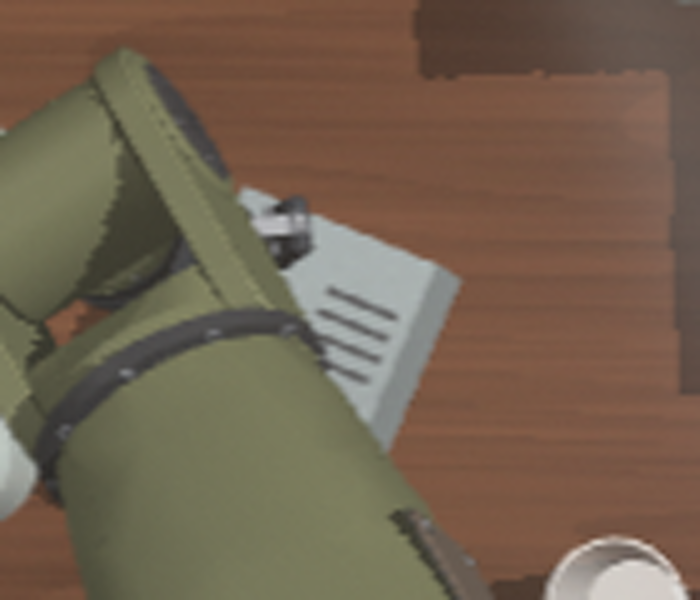

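The side view shows the pin vertical, with its tip at about (239.1,324.1) against a predicted (239.6,324.2). The hole is at (240.4,330.0), so the arm and camera agree to within about 1.5 mm. I'll go down in stages.

```bash
python3 - <<'E'
from rig import bot
from h import *
X,Y=498.4,386.0
print(bot.servo_line([X,Y,168],speed=60,until_force=4)); st(bot,'tip 72.6')
d={n:bot.read_camera(n) for n in("top","side")}; pickle.dump(d,open("c7.pkl","wb"))
crop(d["side"],215,300,270,355,10,"pics/s7.png")
E
```

```text
False
tip 72.6 t 26.14 p [498.3 386.  167.7] F [-0.4  0.1 -0.7] w 20.6 j [ 0.6   0.55  1.36  0.    1.23 -1.14]
```

View pics/s7.png

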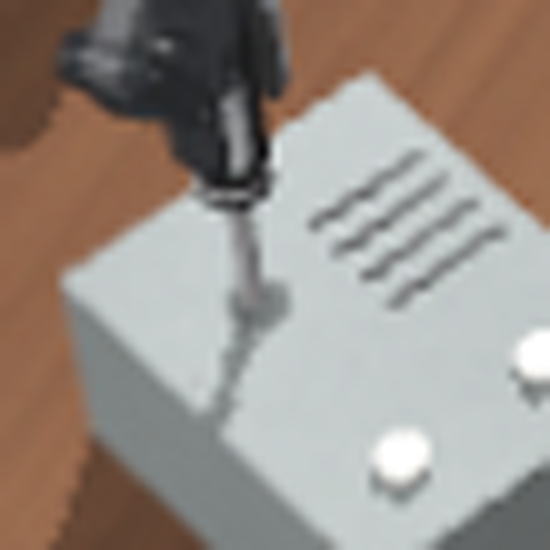

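```bash
python3 - <<'E'
from rig import bot
from h import *
s=pickle.load(open("c7.pkl","rb"))["side"]
a=onplane(s,[(239.75,329.75),(240.35,330.05)],70); dl=(a[1]-a[0])[:2]; print(a,dl)
p=np.array([498.4,386.0])+0.6*dl; X,Y=p; print(p)
bot.servo_line([X,Y,166],speed=60)
hit=bot.servo_line([X,Y,140],speed=40,until_force=3); S=st(bot,'tip 44.6 hit=%s'%hit)
if not hit:
    bot.dwell(.2); st(bot,'rest')
    for z in (136,134,132,130.5):
        hit=bot.servo_line([X,Y,z],speed=15,until_force=9); bot.dwell(.15); st(bot,z,hit)
        if hit: break
d={n:bot.read_camera(n) for n in("top","side")}; pickle.dump(d,open("c8.pkl","wb"))
crop(d["side"],205,290,285,365,8,"pics/s8.png")
E
```

```text
[[500.14563111 386.8210862   70.        ]
 [498.10289342 386.99672117  70.        ]] [-2.04273769  0.17563496]
[497.17435739 386.10538098]
tip 44.6 hit=False t 27.29 p [497.3 386.2 140.2] F [-0.  -0.1 -0.8] w 20.9 j [ 0.6   0.58  1.39  0.    1.17 -1.14]
rest t 27.49 p [497.3 386.2 140.3] F [-0.   0.5 -0.8] w 20.6 j [ 0.6   0.58  1.39  0.    1.17 -1.14]
136 False t 28.06 p [497.2 386.1 136.1] F [-0.1 -0.4  0. ] w 20.5 j [ 0.6   0.58  1.39 -0.    1.17 -1.14]
134 False t 28.49 p [497.2 386.2 134.1] F [-0.  -0.5  0.8] w 21.0 j [ 0.6   0.58  1.39  0.    1.16 -1.14]
132 False t 28.93 p [497.2 386.2 132.1] F [0.2 0.2 1.3] w 20.3 j [ 0.6   0.59  1.4   0.    1.16 -1.14]
130.5 False t 29.32 p [497.2 386.1 130.6] F [0.6 0.8 4.3] w 20.6 j [ 0.6   0.59  1.4   0.    1.16 -1.14]
```

View pics/s8.png

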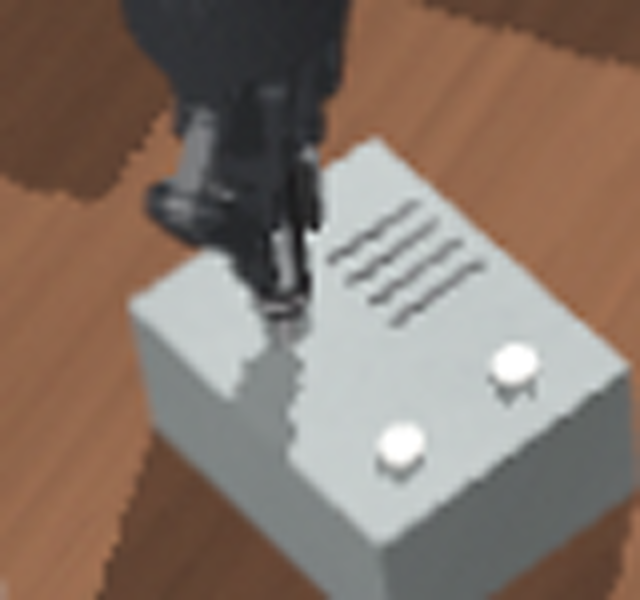

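The pin is in the hole and the spring force is rising about as expected. I'll push on to the hard stop.

```bash
python3 - <<'E'
from rig import bot
from h import *
p=bot.read_state()["ee_pos"]
X,Y=497.17,386.1
def f():
    v=[]
    for _ in range(6): bot.dwell(.04); v.append(bot.read_state()["ft_force"])
    return np.mean(v,0)
print(130.5,f())
for z in (129.5,128.7,128,127.4,126.8):
    bot.servo_line([X,Y,z],speed=15,until_force=12); F=f(); print(z,F.round(2)); st(bot)
    if F[2]>8: break
E
```

```text
130.5 [0.42354056 0.61337716 3.88080173]
129.5 [0.68 0.5  4.27]
t 30.18 p [497.2 386.1 129.5] F [0.8 0.3 4.8] w 20.6 j [ 0.6   0.59  1.4   0.    1.15 -1.14]
128.7 [-0.28 -0.37  8.74]
t 30.68 p [497.3 386.2 129.3] F [-0.1 -0.3  9.1] w 20.5 j [ 0.6   0.59  1.4  -0.    1.15 -1.14]
```

It bottomed at TCP z=129.3, where the fully-down position was predicted at 129.4. The force jumped from about 4.3 N to 8.7 N there, so this is the hard stop. One last look at the scene before handing in.

```bash
python3 - <<'E'
from rig import bot
from h import *
bot.dwell(.5); st(bot)
d={n:bot.read_camera(n) for n in("top","side")}
for n in d: cv2.imwrite(f"pics/{n}9.png",d[n]["image"])
E
```

```text
t 31.18 p [497.4 386.2 129.3] F [-1.2  0.1  8.8] w 20.8 j [ 0.6   0.59  1.4  -0.    1.15 -1.14]
```

View pics/top9.png

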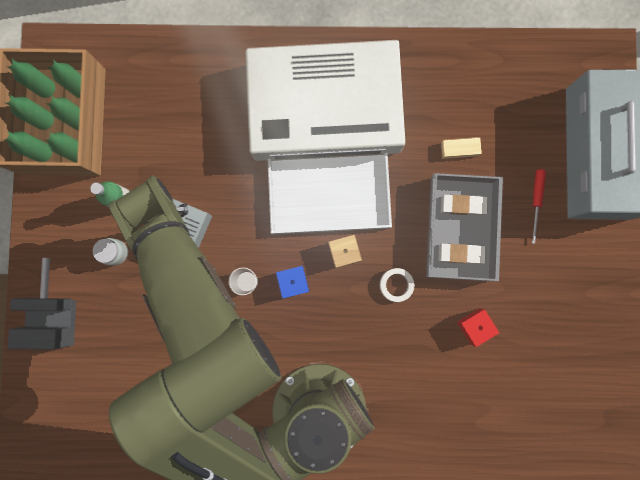

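View pics/side9.png

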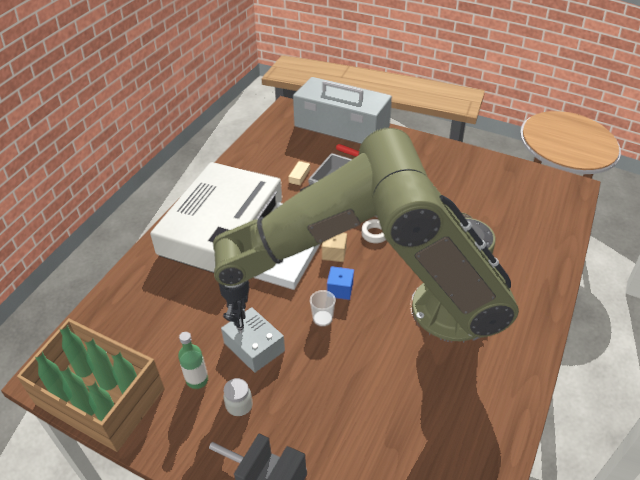

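The top view shows both cartons flat in the tote at (464,204) and (461,253), and the holder empty at (345,250). The bottle, jar, cup, tape, offcut and screwdriver are where they started. The stylus is in the box's hole and the push is steady.

```bash
python3 -c "
from rig import bot
print(bot.finish_job())"
```

```text
the job is handed in; nothing more can be done
None
```

I handed the job in at about 31 s, with both cartons in the tote and the arm still gripping the stylus and holding the reset button down.

- **Cartons:** I set both down inside the tote with a force-checked descent. Both touched down at z≈29.1 mm, where 29.4 was expected. The last top view shows them lying flat inside.
- **Button:** The stylus pin went through the hole without touching the sides. The button reached its stop at a TCP height of 129.3 mm, where 129.4 was predicted for fully down. The push was still about 9 N and the grip width 20.8 mm half a second later.
- **Other objects:** In the last pictures the bystanders and the blue and red look-alikes are where they started.

Some readings didn't agree exactly:
- The two cameras put the hole about 3 mm apart in y; I went between them and trimmed the aim using the side view.
- When I released the second carton the wrist briefly read 11 N sideways, probably a finger touching the tote wall. It was gone once the arm lifted.
- The gripper read 20.3–21 mm on the 22 mm handle, but the stylus stayed firmly held.

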